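Zero a coffee grinder's burrs and spin-check the rotor

ROBOT

A 6-joint arm with a two-finger parallel gripper is mounted at the origin on a cart in front of the work surface, level with it; the furniture and walls round the work are solid. World frame = base frame: x ahead of the robot, y to its left, z up, the work surface at z = 0. Lengths are in m, angles in degrees, forces in N, time in s.
With the tool pointing down it reaches from about 0.275 to 0.825 m from the base axis. Payload 4.9 kg.
Tool frame: the origin (TCP) lies on the centre line of the jaws, within the pads' length; the fingertips stand 14 mm ahead of it and the grasp point (between the pads) lies 5 mm behind it; z points along the fingers, y is the line along which they close (so a half turn about z gives the same grasp; the last joint's range is limited). The gripper opens to 85 mm and grips with 20 to 120 N. Pads are 22 mm wide; open, the fingers measure 114 mm over their backs; the gripper's body (76 mm by 85 mm) begins 54 mm behind the grasp point. The pads swing forward as they close: fully open they stand 13 mm farther back than shut.
Start: joints at [-81.601, 18.69, -11.035, 60.275, 0, 82.311], TCP at [0.152, -0.528, 0.209] pointing down, gripper open.
Joint ranges: [-152.03, 152.03], [-55.5, 102.48], [-74.3, 77.21], [-110.64, 120.58], [-84.22, 78.4], [-180, 180]. Speed limits (degrees/s): [147.25, 147.25, 180, 180, 180, 180].

INTERFACE

Orientations are given as a 3x3 rotation matrix whose columns are the frame's x, y, z axes.
In Python, from station import bot gives the robot as it stands.
- The arm moves only by the tool carry_out, never from a script. Its argument "motion" is a list of rows, each a list of 6 numbers: the shift along the tool's x, y, z in units of 30 mm (1.0 is 30 mm), then the turn, a rotation vector about the tool's x, y, z in units of 6 degrees (1.0 is 6 degrees). In form: [[dx, dy, dz, wx, wy, wz], ...]. A call has 1 to 10 rows; each row shifts and turns the commanded pose from where the row before left it, along the tool's axes as they then stand; what a row does not reach is not made up. A row lasts 1/10 s, in which the tool goes at most 50 mm and 8.59 degrees, less where a joint would pass 70% of its speed; a pose out of reach is approached as far as the arm can. A call is refused whole if a number of a shift passes 1 or a number of a turn 1, either way. A call with a gripper value outside its range is refused whole. "gripper" is the closure, from 0 (fully open) to 1 (shut), set as the call begins (left out, the last holds). The fingers move at their own pace and stop on an object; the grip force is fixed at half the most. Time passes only in rows, so rows that do not move let the fingers close. It gives the time, the measured TCP pose, the force, the opening and the grip force at its end, in the units of the state.
- bot.get_state(): the state, without advancing time (a new reading comes with each control period).
- bot.read_camera(name): name is "scene" or "top"; returns a dict with "image" (400x640x3 uint8, blue, green, red), "K" (3x3 intrinsics, pixels), "world_from_camera" (4x4, takes a point from camera to world coordinates). Camera axes: x right, y down, z forward; pixel columns grow to the right and rows downward; lengths in m; the calibration is good to about 2 mm. A picture is of the moment at which its call begins. There is no depth.
- bot.finish_job(): hands the job in; it is judged then, once.
The state is a dict: "time_s": time; "q": joint angles; "dq": joint speeds; "effort": joint torques, N m; "tcp_pos": TCP position; "eef_rot": TCP orientation; "wrist_force": force on the tool from outside, world axes, zero at the start; "moment": the same for the moment, N m; "grip_width": opening from 0.0 (shut) to 1.0 (fully open); "grasp_force": force on a finger pad.
Only numpy, scipy, OpenCV 4.12 (cv2) and the standard library are available. Lean on these libraries where they do the work, as an engineer would, in place of code of your own. Each camera call takes 0.05 s, during which the arm holds its last target. There are 200 camera calls.

TASK

The coffee grinder has been cleaned and its hopper is still off; set its burrs to zero. Turn the collar clockwise by its handle, gently, until you feel the burrs touch, then back it off by about 30 degrees and let go of it. Then flick an arm of the agitator so that the rotor spins on by itself, to check that it turns without rubbing; leave the hopper, the dish and the brush where they are.

Things in the scene. Friction and masses are not known exactly. Their poses are not given: they have to be found in the camera images.
- grinder: electric burr coffee grinder, fixed, hopper off: grey housing 118 x 108 mm on a dark base 222 x 128 mm, round metal flange (radius 62 mm) on top at z = 165 mm. Origin: on the worktop, under the vertical axis of collar and rotor; z up, -x the front with the chute. Its yaw varies by 0.3 rad either way
- spindle (a point): point on the vertical axis of collar and rotor, 200 mm above the worktop, level with the top rim of the collar and the axis of its handle
- collar (a joint): slip of the collar on the burr carrier that it is clamped to, rad: 0, and stays 0 while the two turn as one; they slip, and the setting is lost, if the handle is forced with over about 12 N. The collar is the knurled dark ring on top, outer radius 56 mm, z 166 to 200 mm; it stays where it is left, and turning it takes 1 to 2 N at the handle
- handle (a point): middle of the collar's handle grip: black rod 15 mm thick, 44 mm long, level, pointing straight out from the axis; this point is on its centre line, 96 mm from the axis, 200 mm above the worktop; x points to the axis. Free all round and below; can be pinched from above on its flanks and led round. It starts on the robot's side, somewhat to the right, and moves left as the collar closes
- upper_burr_face (a point): centre of the underside of the upper burr, hidden inside the collar. Turning the collar clockwise from above screws it down, 0.4 mm per rad. It meets the rotor after 0.6 to 1.2 rad, each time elsewhere and out of sight: there the collar comes to a firm stop, within 2 or 3 mm of handle travel
- rotor_face (a point): centre of the lower burr's top face on the rotor, inside the collar; the burr gap is the height of upper_burr_face over it, 0 where they touch
- rotor (a joint): the rotor (lower burr, spindle and agitator in one), rad, counter-clockwise from above positive, turns endlessly either way. Burrs apart, it coasts and loses 2 to 3 rad/s each second; burrs touching, it is dragged along by the collar and does not coast
- agitator_hub (a point): on the axis, in the agitator's black hub (25 mm thick, top 242 mm above the worktop), at the height of its two arms, 230 mm above the worktop
- agitator_tip (a point): end of one of the agitator's two arms: level steel rods 8.4 mm thick, straight out from the hub to both sides in one line, 40 mm from axis to tip, 30 mm above the collar's rim; a fingertip can push them sideways
- hopper: the clear bean hopper, standing upside down on its wide mouth beside the grinder: 131 mm across, 136 mm tall; origin at the centre of its foot. Loose
- dish: small red dish 69 mm across, 32 mm tall, under the chute on the grinder's base; origin at the centre of its foot. Loose
- cleaning_brush: small brush 137 mm long with a wooden handle, lying beside the grinder on its +y side; origin under its middle. Loose
Things that resemble listed ones, but are neither listed nor needed, are in the scene too. Leave any purple look-alike of the hopper alone.

How it is judged:
By the outcome, as a careful person would: the job done as asked, in the order asked, and still so for the second after the job is handed in, with the robot touching nothing.
It also fails if it takes over 58 s, if anything falls off the work surface, if the arm or the gripper's body presses on something with over 40 N, if the wrist force passes 120 N, or if a joint passes its speed limit or range.

## Working session

There is one attempt and no reset: what is moved stays moved. The work goes in short steps, Python scripts to look and compute and a tool call to move; the robot and the scene stay as the last step left them, time stands still between calls to the robot, and variables do not carry over. Pictures are saved under pics/ and viewed, at most 10 in all, crops included, and the job is handed in when it is done.

Besides the shell and the picture viewer there is one more tool, called after ">>>" as name(argument=value, ...), one argument or row to a line, values as JSON. carry_out: Moves the arm, as the interface text tells. Its arguments: {"type":"object","properties":{"motion":{"type":"array","items":{"type":"array","items":{"type":"number"}}},"gripper":{"type":"number"}},"required":["motion"]}

```bash
mkdir -p pics
cat > h.py <<'E'
import numpy as np, cv2
from station import bot
def cam(n):
    c=bot.read_camera(n); return c["image"],np.array(c["K"]),np.array(c["world_from_camera"])
def ray(K,T,px):
    d=T[:3,:3]@np.linalg.solve(K,[px[0],px[1],1.]); return T[:3,3],d/np.linalg.norm(d)
def atz(K,T,px,z):
    o,d=ray(K,T,px); return o+d*(z-o[2])/d[2]
def tri(rs):
    A=0;b=0
    for o,d in rs:
        P=np.eye(3)-np.outer(d,d); A=A+P; b=b+P@o
    return np.linalg.solve(A,b)
def proj(K,T,p):
    c=np.linalg.inv(T)@np.append(p,1); u=K@c[:3]; return u[:2]/u[2]
E
python3 - <<'E'
from h import *
for n in("scene","top"):
    i,K,T=cam(n); cv2.imwrite(f"pics/{n}0.png",i); np.savez(f"{n}0.npz",K=K,T=T); print(n,K.round(1).tolist(),T.round(3).tolist())
s=bot.get_state(); print({k:np.round(s[k],3).tolist() for k in s})
E
```

```text
scene [[442.5, 0.0, 319.0], [0.0, 442.5, 195.4], [0.0, 0.0, 1.0]] [[-0.893, -0.299, 0.336, 0.127], [-0.45, 0.557, -0.698, 1.217], [0.022, -0.775, -0.632, 1.038], [0.0, 0.0, 0.0, 1.0]]
top [[404.5, 0.0, 321.6], [0.0, 404.5, 191.3], [0.0, 0.0, 1.0]] [[-0.003, -0.994, 0.105, 0.485], [-1.0, 0.004, 0.006, 0.259], [-0.007, -0.105, -0.994, 1.14], [0.0, 0.0, 0.0, 1.0]]
{'time_s': 0.1, 'q': [-81.603, 18.729, -11.087, 60.275, 0.001, 82.313], 'dq': [0.005, -0.049, 0.05, 0.059, -0.056, -0.03], 'effort': [0.001, -44.424, 26.304, 0.008, -0.0, -0.0], 'tcp_pos': [0.152, -0.528, 0.209], 'eef_rot': [[0.961, 0.277, -0.0], [0.277, -0.961, 0.002], [0.0, -0.002, -1.0]], 'wrist_force': [0.175, -0.645, -1.102], 'moment': [-0.024, 0.013, -0.019], 'grasp_force': 0.0, 'grip_width': 1.0}
```

View pics/scene0.png

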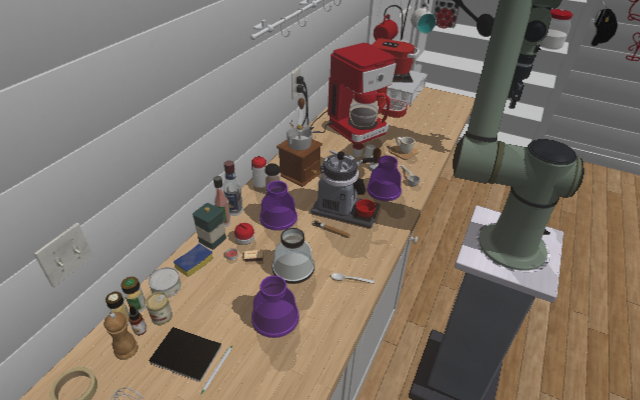

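View pics/top0.png

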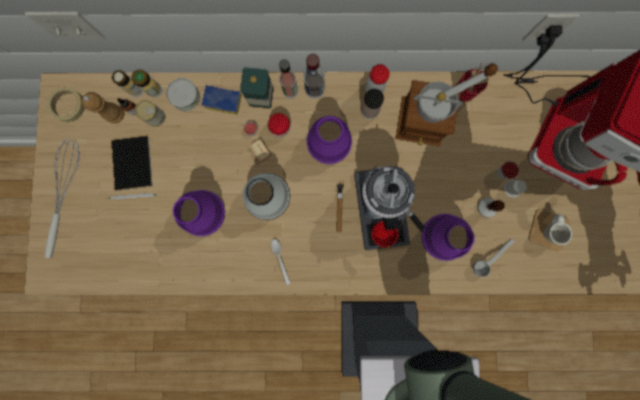

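The metal-collared grinder is at top (388,190) and scene (340,180). Things that could be taken for it are the wooden hand mill at top (428,110) and the red coffee machine at (590,130). For the handle, the dark rod at top (418,222) is the candidate. I'll check it in one close crop.

Run:
```python
from h import *
a=cv2.imread("pics/top0.png")[150:270,340:480]; b=cv2.imread("pics/scene0.png")[140:230,305:405]
a=cv2.resize(a,None,fx=400/140,fy=400/140,interpolation=2); b=cv2.resize(b,None,fx=4,fy=4,interpolation=2)
o=np.zeros((400,800,3),np.uint8); o[:a.shape[0],:400]=a; o[:360,400:]=b; cv2.imwrite("pics/c0.png",o)
for n,px in(("top",(388,190)),("top",(418,222))):
    z=np.load(n+"0.npz"); print(atz(z["K"],z["T"],px,.2))
```

```text
[0.58690808 0.10938179 0.2       ]
[0.51210967 0.04156068 0.2       ]
```

View pics/c0.png

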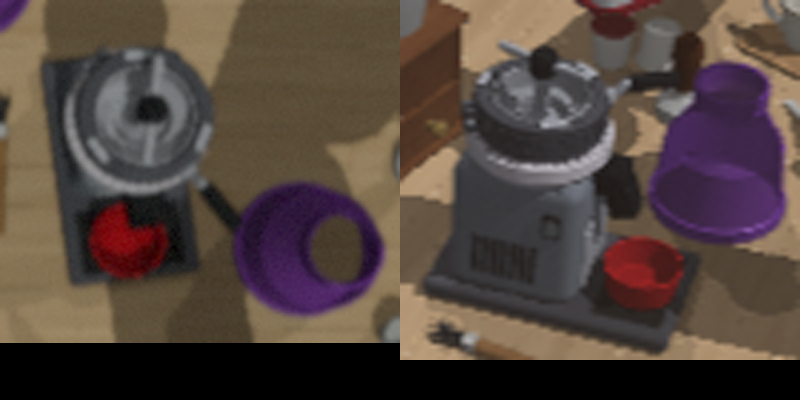

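The crop confirms it: knurled collar with a black hub at top (392.9,188.2) / scene (341,155.5). The handle is the black rod at top (410,214)–(423,229) / scene (358,162)–(374,159). The agitator arms run from top (395,172) to (392,207). The purple hopper near the handle is lower, and I'll leave it alone.

Run:
```python
from h import *
t=np.load("top0.npz"); s=np.load("scene0.npz")
R=lambda c,px: ray(c["K"],c["T"],px)
at=lambda px,z: atz(t["K"],t["T"],px,z).round(4)
hub=tri([R(t,(392.9,188.2)),R(s,(341,155))]); print("hubtop",hub)
print("handle tip tri",tri([R(t,(423.3,228.8)),R(s,(374.5,159.5))]))
print("handle inner tri",tri([R(t,(413,218)),R(s,(362,161.5))]))
print("hub@.242",at((392.9,188.2),.242)); 
i,o=at((410,214.4),.2),at((423.3,228.8),.2); print("handle",i,o)
for p in((395.3,171.7),(391.8,206.7)): print("arm",at(p,.23))
c=at((392.9,188.2),.242)[:2]
for e in(i,o): d=e[:2]-c; print(np.hypot(*d),np.degrees(np.arctan2(d[1],d[0])))
# collar circle check
print("collar l/r",at((340+75/2.857,150+110/2.857),.2),at((340+213/2.857,150+110/2.857),.2))
# purple hopper extents
print("purple top rim",at((340+338/2.857,150+250/2.857),.136),"left edge foot",at((340+237/2.857,150+250/2.857),.0), at((340+237/2.857,150+250/2.857),.07))
```

```text
hubtop [0.58810667 0.10305472 0.22962031]
handle tip tri [0.4965767  0.0291971  0.19735827]
handle inner tri [0.52633053 0.05334222 0.19381321]
hub@.242 [0.5864 0.105  0.242 ]
handle [0.5298 0.0596 0.2   ] [0.4964 0.0298 0.2   ]
arm [0.6254 0.0967 0.23  ]
arm [0.5458 0.1064 0.23  ]
0.0725583902798291 -141.26619809847926
0.11728188265883185 -140.1193689775132
collar l/r [0.5906 0.1601 0.2   ] [0.5902 0.0474 0.2   ]
purple top rim [ 0.4755 -0.0712  0.136 ] left edge foot [ 0.4746 -0.0172  0.    ] [ 4.752e-01 -3.000e-04  7.000e-02]
```

>>> carry_out(
  motion=[
    [0,0,-1,0,0,0],
    [0,0,-1,0,0,0],
    [0,0,-1,0,0,0],
    [0.84,-0.75,0,0,0,0],
    [0.84,-0.75,0,0,0,0],
    [0.84,-0.75,0,0,0,0],
    [0.84,-0.75,0,0,0,0],
    [0.84,-0.75,0,0,0,0],
    [0.84,-0.75,0,0,0,0],
    [0.84,-0.75,0,0,0,0],
  ],
  gripper=0.72,
)

```text
time_s: 1.1
tcp_pos: [0.2787, -0.3268, 0.299]
eef_rot: [[0.961, 0.277, -0.0], [0.277, -0.961, 0.001], [0.0, -0.001, -1.0]]
wrist_force: [0.1, 0.5, 0.3]
grip_width: 0.281
grasp_force: 0.0
```

>>> carry_out(
  motion=[
    [0.84,-0.75,0,0,0,0],
    [0.84,-0.75,0,0,0,0],
    [0.84,-0.75,0,0,0,0],
    [0.84,-0.75,0,0,0,0],
    [0.84,-0.75,0,0,0,0],
    [0.84,-0.75,0,0,0,0],
    [0.84,-0.75,0,0,0,0],
    [0.84,-0.75,0,0,0,0],
    [0.84,-0.75,0,0,0,0],
    [0.84,-0.75,0,0,0,0],
  ],
)

```text
time_s: 2.1
tcp_pos: [0.4584, -0.0408, 0.299]
eef_rot: [[0.961, 0.277, -0.001], [0.277, -0.961, 0.0], [-0.0, -0.0, -1.0]]
wrist_force: [0.4, -1.5, -0.1]
grip_width: 0.284
grasp_force: 0.0
```

>>> carry_out(
  motion=[
    [0.84,-0.75,0,0,0,0],
    [0.84,-0.75,0,0,0,0],
    [0.84,-0.75,0,0,0,0],
    [0,0,0,0,0,1],
    [0,0,0,0,0,1],
    [0,0,0,0,0,1],
    [0,0,0,0,0,1],
    [0,0,0,0,0,1],
    [0,0,0,0,0,1],
    [0,0,0,0,0,1],
  ],
)

```text
time_s: 3.1
tcp_pos: [0.4901, -0.0539, 0.299]
eef_rot: [[0.951, -0.308, 0.012], [-0.308, -0.948, 0.081], [-0.014, -0.081, -0.997]]
wrist_force: [1.4, 0.3, -0.0]
grip_width: 0.281
grasp_force: 0.0
```

>>> carry_out(
  motion=[
    [0,0,0,0,0,1],
    [0,0,0,0,0,1],
    [0,0,0,0,0,1],
    [0,0,0,0,0,1],
    [0,0,0,0,0,1],
    [0,0,0,0,0,1],
    [0,0,0,0,0,1],
    [0,0,0,0,0,1],
    [0,0,0,0,0,1],
    [0,0,0,0,0,1],
  ],
)

```text
time_s: 4.1
tcp_pos: [0.3286, -0.2458, 0.3007]
eef_rot: [[0.523, -0.846, 0.102], [-0.834, -0.483, 0.269], [-0.179, -0.225, -0.958]]
wrist_force: [0.7, -0.7, 0.1]
grip_width: 0.28
grasp_force: 0.0
```

>>> carry_out(
  motion=[
    [0,0,0,0,0,1],
    [0,0,0,0,0,1],
    [0,0,0,0,0,1],
    [0,0,0,0,0,1],
    [0,0,0,0,0,1],
    [0,0,0,0,0,1],
    [0,0,0,0,0,1],
    [0,0,0,0,0,1],
    [0,0,0,0,0,1],
    [0,0,0,0,0,0],
  ],
)

```text
time_s: 5.1
tcp_pos: [0.1129, -0.2859, 0.3029]
eef_rot: [[-0.103, -0.96, 0.259], [-0.918, 0.192, 0.348], [-0.384, -0.201, -0.901]]
wrist_force: [-0.3, -0.1, 0.7]
grip_width: 0.279
grasp_force: 0.0
```

Run:
```python
from h import *
s=bot.get_state(); print(np.round(s["q"],1),s["time_s"])
```

```text
[-96.5   5.5 -20.1  87.   12.6 179.9] 5.1
```

The last joint hit its range limit and the arm drifted, still free in the air. I'll unwind it the other way.

```bash
cat > plan.py <<'E'
from h import *
from scipy.spatial.transform import Rotation as Ro
def down(az):
    a=np.radians(az); x=np.array([np.cos(a),np.sin(a),0]); z=np.array([0,0,-1.]); return np.c_[x,np.cross(z,x),z]
def plan(wps,nd=2,p=None,R=None):
    "wps: (pos, az, rows); prints rows in tool units, tracking rounding"
    s=bot.get_state(); p=np.array(s["tcp_pos"]) if p is None else p; R=np.array(s["eef_rot"]) if R is None else R; out=[]
    for pos,az,n in wps:
        for k in range(n,0,-1):
            rv=Ro.from_matrix(R.T@down(az)).as_rotvec()/k
            dp=R.T@(np.array(pos)-p)/k
            r=np.round(np.r_[dp/.03,np.degrees(rv)/6],nd)+0.; out.append(r.tolist())
            p=p+R@(r[:3]*.03); R=R@Ro.from_rotvec(np.radians(r[3:]*6)).as_matrix()
    for i in range(0,len(out),10): print(str(out[i:i+10]))
    print("max",np.abs(out).max(0),p.round(4))
E
python3 - <<'E'
from plan import *
plan([((.25,-.35,.3),-70,8),((.45,-.15,.3),50,20),((.513,.043,.3),135,15),((.513,.043,.3),219.7,15)])
E
```

```text
[[0.19, -0.6, 0.07, -0.36, 0.4, -0.59], [0.22, -0.59, 0.05, -0.36, 0.4, -0.59], [0.26, -0.57, 0.04, -0.36, 0.4, -0.59], [0.29, -0.56, 0.03, -0.36, 0.4, -0.59], [0.33, -0.54, 0.02, -0.37, 0.4, -0.6], [0.36, -0.52, 0.02, -0.36, 0.4, -0.59], [0.39, -0.49, 0.01, -0.37, 0.4, -0.6], [0.41, -0.47, 0.01, -0.36, 0.41, -0.59], [-0.2, -0.43, 0.0, 0.0, 0.0, -1.0], [-0.15, -0.45, 0.0, 0.0, 0.0, -1.0]]
[[-0.11, -0.46, 0.0, 0.0, 0.0, -1.0], [-0.06, -0.47, 0.0, 0.0, 0.0, -1.0], [-0.01, -0.47, 0.0, 0.0, 0.0, -1.0], [0.04, -0.47, 0.0, 0.0, 0.0, -1.0], [0.09, -0.46, 0.0, 0.0, 0.0, -1.0], [0.14, -0.45, 0.0, 0.0, 0.0, -1.0], [0.18, -0.43, 0.0, 0.0, 0.0, -1.0], [0.23, -0.41, 0.0, 0.0, 0.0, -1.0], [0.27, -0.39, 0.0, 0.0, 0.0, -1.0], [0.31, -0.36, 0.0, 0.0, 0.0, -1.0]]
[[0.34, -0.32, 0.0, 0.0, 0.0, -1.0], [0.38, -0.28, 0.0, 0.0, 0.0, -1.0], [0.4, -0.24, 0.0, 0.0, 0.0, -1.0], [0.43, -0.2, 0.0, 0.0, 0.0, -1.0], [0.45, -0.15, 0.0, 0.0, 0.0, -1.0], [0.46, -0.11, 0.0, 0.0, 0.0, -1.0], [0.47, -0.06, 0.0, 0.0, 0.0, -1.0], [0.47, 0.0, 0.0, 0.0, 0.0, -1.0], [0.42, -0.17, 0.0, 0.0, 0.0, -0.94], [0.43, -0.13, 0.0, 0.0
[... 355 characters left out ...]
.0, 0.0, 0.0, -0.94]]
[[0.32, 0.32, 0.0, 0.0, 0.0, -0.95], [0.28, 0.35, 0.0, 0.0, 0.0, -0.94], [0.24, 0.38, 0.0, 0.0, 0.0, -0.95], [0.0, 0.0, 0.0, 0.0, 0.0, -0.94], [0.0, 0.0, 0.0, 0.0, 0.0, -0.94], [0.0, 0.0, 0.0, 0.0, 0.0, -0.94], [0.0, 0.0, 0.0, 0.0, 0.0, -0.94], [0.0, 0.0, 0.0, 0.0, 0.0, -0.94], [0.0, 0.0, 0.0, 0.0, 0.0, -0.94], [0.0, 0.0, 0.0, 0.0, 0.0, -0.94]]
[[0.0, 0.0, 0.0, 0.0, 0.0, -0.94], [0.0, 0.0, 0.0, 0.0, 0.0, -0.94], [0.0, 0.0, 0.0, 0.0, 0.0, -0.94], [0.0, 0.0, 0.0, 0.0, 0.0, -0.94], [0.0, 0.0, 0.0, 0.0, 0.0, -0.94], [0.0, 0.0, 0.0, 0.0, 0.0, -0.95], [0.0, 0.0, 0.0, 0.0, 0.0, -0.94], [0.0, 0.0, 0.0, 0.0, 0.0, -0.95]]
max [0.47 0.6  0.07 0.37 0.41 1.  ] [0.513  0.0428 0.3001]
```

Leveling and starting to unwind first, with a check before the rest.

>>> carry_out(
  motion=[
    [0.19,-0.6,0.07,-0.36,0.4,-0.59],
    [0.22,-0.59,0.05,-0.36,0.4,-0.59],
    [0.26,-0.57,0.04,-0.36,0.4,-0.59],
    [0.29,-0.56,0.03,-0.36,0.4,-0.59],
    [0.33,-0.54,0.02,-0.37,0.4,-0.6],
    [0.36,-0.52,0.02,-0.36,0.4,-0.59],
    [0.39,-0.49,0.01,-0.37,0.4,-0.6],
    [0.41,-0.47,0.01,-0.36,0.41,-0.59],
    [-0.2,-0.43,0,0,0,-1],
    [-0.15,-0.45,0,0,0,-1],
  ],
)

```text
time_s: 6.1
tcp_pos: [0.2484, -0.3285, 0.3034]
eef_rot: [[0.561, -0.827, 0.028], [-0.828, -0.561, 0.001], [0.015, -0.024, -1.0]]
wrist_force: [0.6, 0.1, -0.0]
grip_width: 0.279
grasp_force: 0.0
```

Tracking well; continuing.

>>> carry_out(
  motion=[
    [-0.11,-0.46,0,0,0,-1],
    [-0.06,-0.47,0,0,0,-1],
    [-0.01,-0.47,0,0,0,-1],
    [0.04,-0.47,0,0,0,-1],
    [0.09,-0.46,0,0,0,-1],
    [0.14,-0.45,0,0,0,-1],
    [0.18,-0.43,0,0,0,-1],
    [0.23,-0.41,0,0,0,-1],
    [0.27,-0.39,0,0,0,-1],
    [0.31,-0.36,0,0,0,-1],
  ],
)

```text
time_s: 7.1
tcp_pos: [0.3444, -0.2252, 0.3061]
eef_rot: [[0.997, 0.071, 0.028], [0.071, -0.997, 0.001], [0.028, 0.001, -1.0]]
wrist_force: [-0.2, 0.1, 0.0]
grip_width: 0.28
grasp_force: 0.0
```

>>> carry_out(
  motion=[
    [0.34,-0.32,0,0,0,-1],
    [0.38,-0.28,0,0,0,-1],
    [0.4,-0.24,0,0,0,-1],
    [0.43,-0.2,0,0,0,-1],
    [0.45,-0.15,0,0,0,-1],
    [0.46,-0.11,0,0,0,-1],
    [0.47,-0.06,0,0,0,-1],
    [0.47,0,0,0,0,-1],
    [0.42,-0.17,0,0,0,-0.94],
    [0.43,-0.13,0,0,0,-0.94],
  ],
)

```text
time_s: 8.1
tcp_pos: [0.4293, -0.1169, 0.3084]
eef_rot: [[0.448, 0.893, 0.027], [0.894, -0.449, 0.002], [0.014, 0.024, -1.0]]
wrist_force: [0.4, -0.5, 0.4]
grip_width: 0.273
grasp_force: 0.0
```

>>> carry_out(
  motion=[
    [0.44,-0.08,0,0,0,-0.95],
    [0.45,-0.04,0,0,0,-0.94],
    [0.45,0.01,0,0,0,-0.95],
    [0.45,0.05,0,0,0,-0.94],
    [0.44,0.09,0,0,0,-0.95],
    [0.43,0.14,0,0,0,-0.94],
    [0.41,0.18,0,0,0,-0.95],
    [0.4,0.22,0,0,0,-0.94],
    [0.37,0.26,0,0,0,-0.95],
    [0.34,0.29,0,0,0,-0.94],
  ],
)

```text
time_s: 9.1
tcp_pos: [0.4672, 0.0129, 0.3096]
eef_rot: [[-0.501, 0.865, 0.027], [0.866, 0.501, 0.001], [-0.012, 0.024, -1.0]]
wrist_force: [-0.5, 0.5, -0.4]
grip_width: 0.281
grasp_force: 0.0
```

>>> carry_out(
  motion=[
    [0.32,0.32,0,0,0,-0.95],
    [0.28,0.35,0,0,0,-0.94],
    [0.24,0.38,0,0,0,-0.95],
    [0,0,0,0,0,-0.94],
    [0,0,0,0,0,-0.94],
    [0,0,0,0,0,-0.94],
    [0,0,0,0,0,-0.94],
    [0,0,0,0,0,-0.94],
    [0,0,0,0,0,-0.94],
    [0,0,0,0,0,-0.94],
  ],
)

```text
time_s: 10.1
tcp_pos: [0.478, 0.0513, 0.3099]
eef_rot: [[-0.998, 0.06, 0.027], [0.06, 0.998, 0.002], [-0.027, 0.003, -1.0]]
wrist_force: [-0.1, -0.0, -0.2]
grip_width: 0.284
grasp_force: 0.0
```

Run:
```python
from plan import *
print(np.round(bot.get_state()["q"],1))
plan([((.513,.043,.3),219.7,9),((.513,.043,.240),219.7,3),((.513,.043,.195),219.7,4)])
```

```text
[ -2.8   7.1 -11.3  70.    0.2   0.7]
[[-0.13, -0.02, 0.04, -0.01, 0.03, -0.8], [-0.13, -0.03, 0.04, -0.01, 0.03, -0.8], [-0.12, -0.05, 0.04, -0.01, 0.03, -0.8], [-0.12, -0.06, 0.04, -0.01, 0.03, -0.8], [-0.12, -0.06, 0.04, -0.01, 0.03, -0.8], [-0.11, -0.07, 0.04, 0.0, 0.03, -0.8], [-0.1, -0.09, 0.04, -0.01, 0.03, -0.8], [-0.1, -0.09, 0.03, 0.0, 0.03, -0.79], [-0.09, -0.1, 0.04, 0.0, 0.02, -0.8], [0.0, 0.0, 0.67, 0.0, 0.0, 0.0]]
[[0.0, 0.0, 0.66, 0.0, 0.0, 0.0], [0.0, 0.0, 0.67, 0.0, 0.0, 0.0], [0.0, 0.0, 0.37, 0.0, 0.0, 0.0], [0.0, 0.0, 0.38, 0.0, 0.0, 0.0], [0.0, 0.0, 0.37, 0.0, 0.0, 0.0], [0.0, 0.0, 0.38, 0.0, 0.0, 0.0]]
max [0.13 0.1  0.67 0.01 0.03 0.8 ] [0.5131 0.043  0.1949]
```

>>> carry_out(
  motion=[
    [-0.13,-0.02,0.04,-0.01,0.03,-0.8],
    [-0.13,-0.03,0.04,-0.01,0.03,-0.8],
    [-0.12,-0.05,0.04,-0.01,0.03,-0.8],
    [-0.12,-0.06,0.04,-0.01,0.03,-0.8],
    [-0.12,-0.06,0.04,-0.01,0.03,-0.8],
    [-0.11,-0.07,0.04,0,0.03,-0.8],
    [-0.1,-0.09,0.04,-0.01,0.03,-0.8],
    [-0.1,-0.09,0.03,0,0.03,-0.79],
    [-0.09,-0.1,0.04,0,0.02,-0.8],
    [0,0,0.67,0,0,0],
  ],
)

```text
time_s: 11.1
tcp_pos: [0.5152, 0.0427, 0.2816]
eef_rot: [[-0.771, -0.637, 0.005], [-0.637, 0.771, -0.001], [-0.003, -0.004, -1.0]]
wrist_force: [0.4, 0.3, -0.6]
grip_width: 0.277
grasp_force: 0.0
```

>>> carry_out(
  motion=[
    [0,0,0.67,0,0,0],
    [0,0,0.67,0,0,0],
    [0,0,0,0,0,0],
  ],
)

```text
time_s: 11.4
tcp_pos: [0.5113, 0.0429, 0.2371]
eef_rot: [[-0.772, -0.636, -0.005], [-0.636, 0.772, -0.0], [0.004, 0.003, -1.0]]
wrist_force: [0.2, -0.5, -0.1]
grip_width: 0.275
grasp_force: 0.0
```

Run:
```python
from plan import *
i,K,T=cam("top"); j,_,_=cam("scene")
a=cv2.resize(i[140:260,350:470],(400,400),interpolation=2); b=cv2.resize(j[110:210,300:400],(400,400),interpolation=2)
cv2.imwrite("pics/d1.png",np.hstack([a,b]))
s=bot.get_state(); print(s["tcp_pos"],np.round(s["q"],1),s["time_s"]); 
plan([((.513,.043,.195),219.7,4)],3)
```

```text
[0.51311915 0.04248635 0.23994891] [ -3.5  13.9 -13.1  63.   -0.  -42.9] 11.5
[[-0.002, 0.004, 0.375, -0.001, -0.001, -0.011], [-0.002, 0.004, 0.374, -0.001, -0.001, -0.011], [-0.002, 0.004, 0.375, -0.001, -0.001, -0.011], [-0.002, 0.004, 0.374, 0.0, -0.001, -0.011]]
max [0.002 0.004 0.375 0.001 0.001 0.011] [0.513 0.043 0.195]
```

View pics/d1.png

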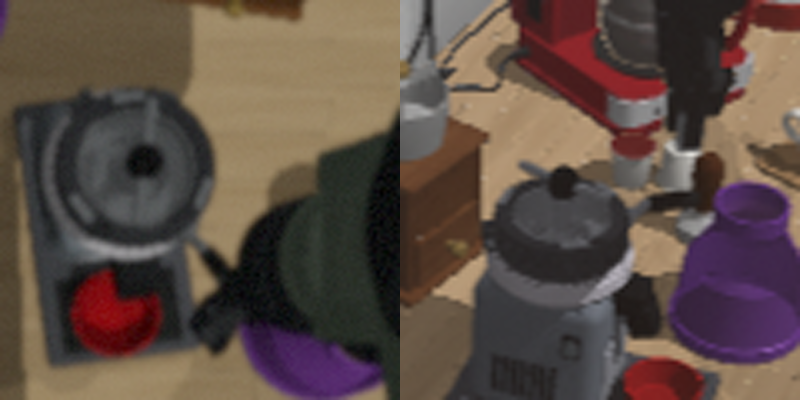

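The top crop shows the gripper right over the handle grip, with a finger at (215,320) and the rod heading under the jaws. The scene crop shows the fingers at (690,130) above the rod at (660,200). I'll descend gently.

>>> carry_out(
  motion=[
    [0,0,0.3,0,0,0],
    [0,0,0.3,0,0,0],
    [0,0,0.15,0,0,0],
    [0,0,0.1,0,0,0],
    [0,0,0,0,0,0],
  ],
)

```text
time_s: 12.0
tcp_pos: [0.5131, 0.0419, 0.2139]
eef_rot: [[-0.773, -0.634, -0.0], [-0.634, 0.773, -0.001], [0.0, -0.001, -1.0]]
wrist_force: [-0.8, 0.7, 0.2]
grip_width: 0.28
grasp_force: 0.0
```

>>> carry_out(
  motion=[
    [0,0,0.2,0,0,0],
    [0,0,0.2,0,0,0],
    [0,0,0.2,0,0,0],
    [0,0,0,0,0,0],
  ],
)

```text
time_s: 12.4
tcp_pos: [0.5126, 0.0419, 0.1952]
eef_rot: [[-0.773, -0.634, -0.001], [-0.634, 0.773, -0.001], [0.001, 0.0, -1.0]]
wrist_force: [-0.3, -0.4, 0.7]
grip_width: 0.282
grasp_force: 0.0
```

Run:
```python
from plan import *
s=bot.get_state(); p=s["tcp_pos"]; print(p,s["wrist_force"],s["moment"])
C=np.array([.587,.104])
def arc(az0,az1,n,p0=None,R0=None,z=.195):
    # 96 mm radius, tool x outward
    W=[]
    for a in np.linspace(az0,az1,n+1)[1:]:
        r=np.radians(a); W.append(((C[0]+.096*np.cos(r),C[1]+.096*np.sin(r),z),a,1))
    plan(W,3)
arc(219.7,202,10)
```

```text
[0.51262063 0.04186734 0.19522918] [-0.26355672 -0.38137648  0.74526677] [-0.04444246 -0.01376826 -0.01581949]
[[-0.031, 0.109, 0.008, 0.002, -0.012, 0.242], [-0.002, 0.099, 0.0, 0.0, 0.0, 0.295], [-0.002, 0.098, 0.0, 0.0, 0.0, 0.295], [-0.001, 0.099, 0.0, 0.0, 0.0, 0.295], [-0.002, 0.099, 0.0, 0.0, 0.0, 0.295], [-0.001, 0.099, 0.0, 0.0, 0.0, 0.295], [-0.002, 0.099, 0.0, -0.001, 0.0, 0.295], [-0.001, 0.099, 0.0, 0.0, 0.0, 0.295], [-0.002, 0.098, 0.0, 0.0, 0.0, 0.295], [-0.001, 0.099, 0.0, 0.0, 0.0, 0.295]]
max [0.031 0.109 0.008 0.002 0.012 0.295] [0.498 0.068 0.195]
```

>>> carry_out(
  motion=[
    [0,0.1,0,0,0,0.3],
    [-0.002,0.1,0,0,0,0.3],
    [-0.002,0.1,0,0,0,0.3],
    [-0.002,0.1,0,0,0,0.3],
    [-0.002,0.1,0,0,0,0.3],
  ],
)

```text
time_s: 12.9
tcp_pos: [0.5048, 0.0542, 0.1964]
eef_rot: [[-0.863, -0.505, 0.001], [-0.505, 0.863, -0.001], [-0.0, -0.001, -1.0]]
wrist_force: [-0.2, 0.5, 0.1]
grip_width: 0.281
grasp_force: 0.0
```

>>> carry_out(
  motion=[
    [-0.002,0.1,0,0,0,0.3],
    [-0.002,0.1,0,0,0,0.3],
    [-0.002,0.1,0,0,0,0.3],
    [-0.002,0.1,0,0,0,0.3],
    [-0.002,0.1,0,0,0,0.3],
  ],
)

```text
time_s: 13.4
tcp_pos: [0.4983, 0.0678, 0.1964]
eef_rot: [[-0.932, -0.363, 0.001], [-0.363, 0.932, -0.001], [-0.0, -0.001, -1.0]]
wrist_force: [0.7, -0.3, 0.5]
grip_width: 0.279
grasp_force: 0.0
```

```bash
cat >> plan.py <<'E'
def info(C=(.587,.104)):
    s=bot.get_state(); R=np.array(s["eef_rot"]); d=np.array(s["tcp_pos"])[:2]-C
    print("r %.4f az %.2f toolaz %.2f"%(np.hypot(*d),np.degrees(np.arctan2(d[1],d[0]))%360,np.degrees(np.arctan2(R[1,0],R[0,0]))%360),"F tool",(R.T@np.array(s["wrist_force"])).round(2),"z",s["tcp_pos"][2],"t",s["time_s"])
    return s
E
python3 -c "
from plan import *
info()"
```

```text
r 0.0958 az 202.23 toolaz 201.30 F tool [-0.5  -0.54 -0.55] z 0.1963941141851671 t 13.4
```

Run:
```python
from plan import *
i,K,T=cam("top"); j,_,_=cam("scene")
a=cv2.resize(i[140:260,350:470],(400,400),interpolation=2); b=cv2.resize(j[120:190,320:390],(400,400),interpolation=2)
cv2.imwrite("pics/d2.png",np.hstack([a,b]))
for k in range(4): info(); bot.read_camera("top")
```

```text
r 0.0958 az 202.12 toolaz 201.41 F tool [-0.26  0.4  -0.12] z 0.19637748303453395 t 13.5
r 0.0958 az 202.26 toolaz 201.43 F tool [-0.16 -0.29 -0.01] z 0.19639671276650136 t 13.55
r 0.0958 az 202.34 toolaz 201.42 F tool [ 0.12 -0.44  0.14] z 0.19639077852450132 t 13.6
r 0.0958 az 202.35 toolaz 201.41 F tool [0.43 0.16 0.07] z 0.19636974343344293 t 13.65
```

View pics/d2.png

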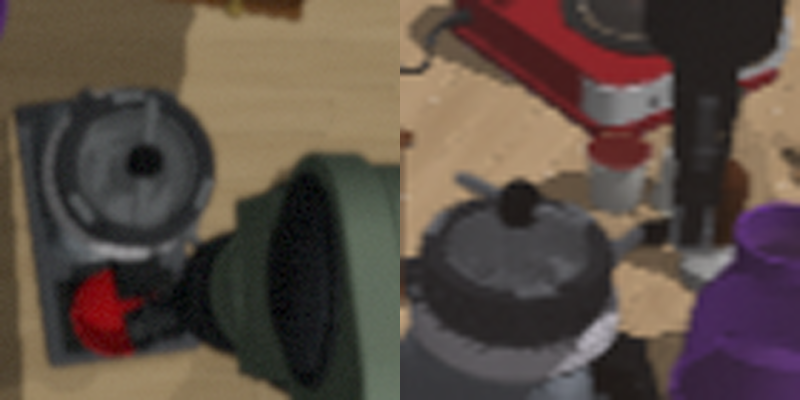

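Run:
```python
from plan import *
t=np.load("top0.npz");s=np.load("scene0.npz")
P=lambda n,p:(n,np.round(proj(t["K"],t["T"],p),1),np.round(proj(s["K"],s["T"],p),1))
q=np.array([.5131,.0425]);y=np.array([-.636,.772])
for z in(.228,.26): print("before: L finger",z,P("",np.r_[q+.02*y,z]),"R",P("",np.r_[q-.02*y,z]))
info(); st=bot.get_state(); q=np.array(st["tcp_pos"]); R=np.array(st["eef_rot"])
for k in(.018,-.018): print("now tip",P("",q+R[:,1]*k+R[:,2]*.012))
a=np.radians(219.7)
for r in(.074,.096,.118): print("handle",r,P("",np.r_[.587+r*np.cos(a),.104+r*np.sin(a),.2]))
```

```text
before: L finger 0.228 ('', array([413.7, 226.9]), array([371.2, 155.8])) R ('', array([427.1, 215.5]), array([367.5, 149.2]))
before: L finger 0.26 ('', array([417. , 226.6]), array([372.2, 147.6])) R ('', array([430.9, 214.8]), array([368.4, 141. ]))
r 0.0958 az 202.36 toolaz 201.40 F tool [ 0.87 -0.17 -0.3 ] z 0.1963463692699454 t 13.7
now tip ('', array([398.5, 230.9]), array([369.4, 171.6]))
now tip ('', array([412.6, 225.2]), array([369.5, 165.2]))
handle 0.074 ('', array([411.2, 214.3]), array([362.2, 160.2]))
handle 0.096 ('', array([417.5, 221.6]), array([368.5, 159.5]))
handle 0.118 ('', array([423.8, 228.9]), array([374.8, 158.8]))
```

Run:
```python
from plan import *
j,K,T=cam("scene"); i,Kt,Tt=cam("top")
st=bot.get_state(); q=np.array(st["tcp_pos"]); R=np.array(st["eef_rot"])
x0,y0,f=340,130,10
b=cv2.resize(j[y0:y0+50,x0:x0+50],None,fx=f,fy=f,interpolation=2); b=cv2.convertScaleAbs(b,alpha=1.8,beta=15)
def m(p,c):
    u=(proj(K,T,p)-[x0,y0]+.5)*f; cv2.circle(b,tuple(int(v) for v in u),4,c,1)
for k in(.012,.018,-.012,-.018):
    for w in (.014,-.02): m(q+R[:,1]*k+R[:,2]*w,(0,255,0) if k>0 else (0,255,255))
for az,c in((219.7,(0,0,255)),(204,(255,0,255))):
    for r in(.074,.118): a=np.radians(az); m(np.array([.587+r*np.cos(a),.104+r*np.sin(a),.2]),c)
cv2.imwrite("pics/d3.png",b)
```

```text
(no output)
```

View pics/d3.png

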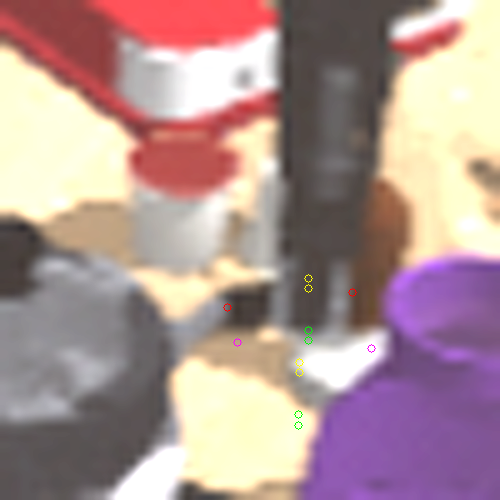

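In d3 the fingertips end at crop (310,335), about 30 mm higher than predicted. The handle is still at its old place (red marks), so the fingers passed above it. I'll go back over the handle and go lower by feel.

>>> carry_out(
  motion=[
    [0,0,-0.2,0,0,0],
    [0,-0.1,0,0,0,-0.3],
    [0.002,-0.1,0,0,0,-0.3],
    [0.002,-0.1,0,0,0,-0.3],
    [0.002,-0.1,0,0,0,-0.3],
    [0.002,-0.1,0,0,0,-0.3],
    [0.002,-0.1,0,0,0,-0.3],
    [0.002,-0.1,0,0,0,-0.3],
    [0.002,-0.1,0,0,0,-0.3],
    [0.002,-0.1,0,0,0,-0.3],
  ],
)

```text
time_s: 14.8
tcp_pos: [0.511, 0.0436, 0.2028]
eef_rot: [[-0.792, -0.611, 0.001], [-0.611, 0.792, -0.001], [-0.0, -0.001, -1.0]]
wrist_force: [-0.6, -0.3, 0.1]
grip_width: 0.282
grasp_force: 0.0
```

>>> carry_out(
  motion=[
    [0.002,-0.1,0,0,0,-0.3],
    [0,0,0,0,0,0],
  ],
)

```text
time_s: 15.0
tcp_pos: [0.5129, 0.0411, 0.2028]
eef_rot: [[-0.773, -0.634, 0.001], [-0.634, 0.773, -0.001], [-0.0, -0.002, -1.0]]
wrist_force: [-0.0, 0.2, -1.0]
grip_width: 0.281
grasp_force: 0.0
```

Run:
```python
from plan import *
info()
ims=[cam(n) for n in("top","scene")]
st=bot.get_state(); q=np.array(st["tcp_pos"]); R=np.array(st["eef_rot"]); out=[]
for (im,K,T),x0,y0 in zip(ims,(385,340),(190,125)):
    f=8; b=cv2.resize(im[y0:y0+60,x0:x0+50],None,fx=f,fy=f,interpolation=2); b=cv2.convertScaleAbs(b,alpha=1.8,beta=20)
    def m(p,c):
        u=(proj(K,T,p)-[x0,y0]+.5)*f; cv2.circle(b,tuple(int(v) for v in u),4,c,1)
    for k in(.012,.026,-.012,-.026):
        for w in (.014,-.02): m(q+R[:,1]*k+R[:,2]*w,(0,255,0) if k>0 else (0,255,255))
    for r in(.074,.118): a=np.radians(219.7); m(np.array([.587+r*np.cos(a),.104+r*np.sin(a),.2]),(0,0,255))
    out.append(b)
cv2.imwrite("pics/d4.png",np.hstack(out))
```

```text
r 0.0972 az 220.35 toolaz 219.35 F tool [-0.11  0.19  1.03] z 0.20276980868208375 t 15.0
```

View pics/d4.png

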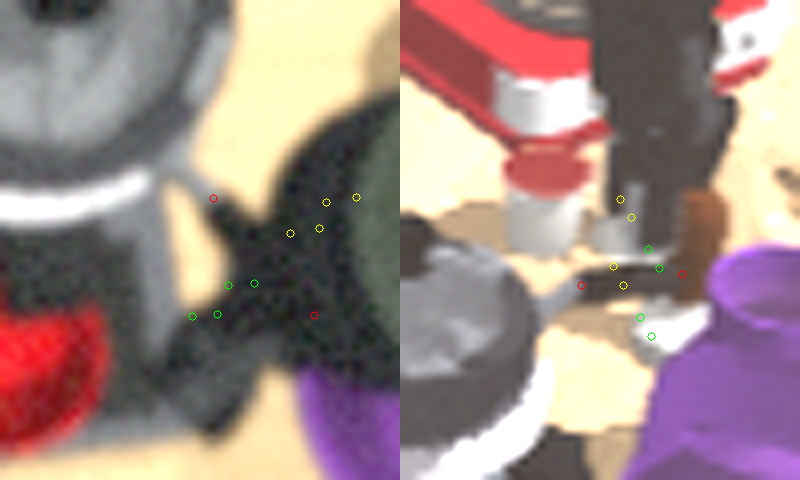

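The scene crop shows the fingertips at (645,250), still above the rod at (580–690,280), and the columns agree with the prediction. So it is only height that is off, and I'll lower step by step watching the force.

>>> carry_out(
  motion=[
    [0,0,0.2,0,0,0],
    [0,0,0.15,0,0,0],
    [0,0,0,0,0,0],
  ],
)

```text
time_s: 15.4
tcp_pos: [0.5118, 0.0415, 0.1909]
eef_rot: [[-0.773, -0.634, -0.001], [-0.634, 0.773, -0.001], [0.001, 0.0, -1.0]]
wrist_force: [-0.1, -0.2, 0.3]
grip_width: 0.279
grasp_force: 0.0
```

>>> carry_out(
  motion=[
    [0,0,0.1,0,0,0],
    [0,0,0,0,0,0],
  ],
)

```text
time_s: 15.6
tcp_pos: [0.5123, 0.0414, 0.1885]
eef_rot: [[-0.773, -0.634, 0.0], [-0.634, 0.773, -0.001], [0.0, -0.001, -1.0]]
wrist_force: [-0.6, -0.3, -0.2]
grip_width: 0.279
grasp_force: 0.0
```

>>> carry_out(
  motion=[
    [0,0,0.1,0,0,0],
    [0,0,0,0,0,0],
  ],
)

```text
time_s: 15.8
tcp_pos: [0.5124, 0.0414, 0.1855]
eef_rot: [[-0.773, -0.634, 0.0], [-0.634, 0.773, -0.001], [0.0, -0.001, -1.0]]
wrist_force: [0.2, -0.7, 0.1]
grip_width: 0.279
grasp_force: 0.0
```

>>> carry_out(
  motion=[
    [0,0,0.1,0,0,0],
    [0,0,0.1,0,0,0],
    [0,0,0,0,0,0],
  ],
)

```text
time_s: 16.1
tcp_pos: [0.5122, 0.0414, 0.1793]
eef_rot: [[-0.773, -0.634, -0.0], [-0.634, 0.773, -0.001], [0.001, -0.001, -1.0]]
wrist_force: [-0.3, -0.4, -0.2]
grip_width: 0.278
grasp_force: 0.0
```

>>> carry_out(
  motion=[
    [0,0,0.1,0,0,0],
    [0,0,0.1,0,0,0],
    [0,0,0,0,0,0],
  ],
)

```text
time_s: 16.4
tcp_pos: [0.5122, 0.0414, 0.1733]
eef_rot: [[-0.773, -0.634, -0.0], [-0.634, 0.773, -0.001], [0.001, -0.001, -1.0]]
wrist_force: [-0.7, 0.1, -0.3]
grip_width: 0.278
grasp_force: 0.0
```

>>> carry_out(
  motion=[
    [0,0,0.1,0,0,0],
    [0,0,0.1,0,0,0],
    [0,0,0,0,0,0],
  ],
)

```text
time_s: 16.7
tcp_pos: [0.5122, 0.0414, 0.1674]
eef_rot: [[-0.773, -0.634, -0.0], [-0.634, 0.773, -0.001], [0.0, -0.001, -1.0]]
wrist_force: [0.4, 0.1, 0.3]
grip_width: 0.277
grasp_force: 0.0
```

Run:
```python
from plan import *
info()
ims=[cam(n) for n in("top","scene")]
st=bot.get_state(); q=np.array(st["tcp_pos"]); R=np.array(st["eef_rot"]); out=[]
for (im,K,T),x0,y0 in zip(ims,(385,340),(190,125)):
    f=8; b=cv2.resize(im[y0:y0+60,x0:x0+50],None,fx=f,fy=f,interpolation=2); b=cv2.convertScaleAbs(b,alpha=1.8,beta=20)
    out.append(b)
cv2.imwrite("pics/d5.png",np.hstack(out))
```

```text
r 0.0975 az 219.96 toolaz 219.38 F tool [-0.39 -0.19 -0.34] z 0.1673756527675511 t 16.7
```

View pics/d5.png

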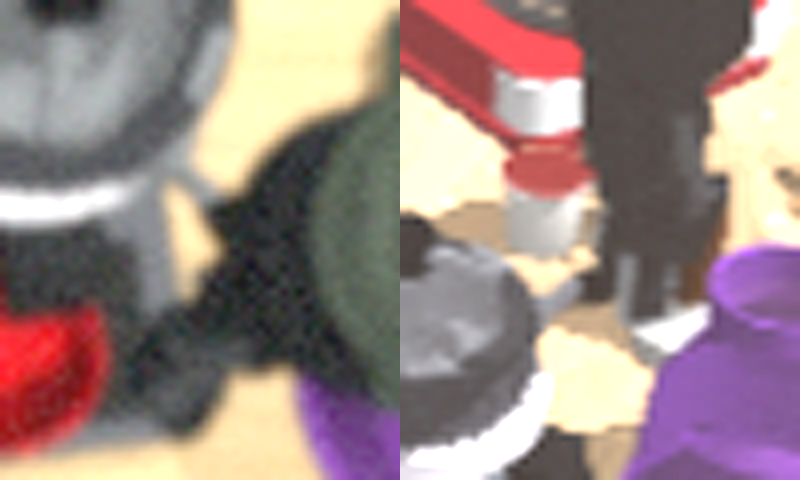

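Now the finger is in front of the rod, with its tip at crop (650,320), below the rod line at about (600,280). The handle is straddled, so I'll sweep clockwise.

>>> carry_out(
  motion=[
    [0,0.1,0,0,0,0.3],
    [-0.002,0.1,0,0,0,0.3],
    [-0.002,0.1,0,0,0,0.3],
    [-0.002,0.1,0,0,0,0.3],
  ],
)

```text
time_s: 17.2
tcp_pos: [0.506, 0.0509, 0.168]
eef_rot: [[-0.847, -0.531, 0.002], [-0.531, 0.847, -0.001], [-0.001, -0.002, -1.0]]
wrist_force: [0.2, -0.3, -0.5]
grip_width: 0.278
grasp_force: 0.5
```

Run:
```python
from plan import *
for k in range(5): info(); bot.read_camera("top")
```

```text
r 0.0969 az 213.23 toolaz 212.10 F tool [-0.01 -0.41  0.48] z 0.16804016359667265 t 17.2
r 0.0970 az 212.92 toolaz 212.07 F tool [ 0.33 -0.39 -0.26] z 0.16800464145938324 t 17.25
r 0.0970 az 212.98 toolaz 212.20 F tool [ 0.16 -0.09 -0.16] z 0.16801825999219444 t 17.3
r 0.0970 az 213.01 toolaz 212.23 F tool [-0.03  0.17 -0.84] z 0.1679728825187336 t 17.35
r 0.0971 az 213.04 toolaz 212.22 F tool [-0.03 -0.28 -0.72] z 0.1679576562847851 t 17.4
```

>>> carry_out(
  motion=[
    [-0.002,0.1,0,0,0,0.3],
    [-0.002,0.1,0,0,0,0.3],
    [-0.002,0.1,0,0,0,0.3],
  ],
)

```text
time_s: 17.75
tcp_pos: [0.5016, 0.0586, 0.1679]
eef_rot: [[-0.893, -0.449, 0.001], [-0.449, 0.893, -0.001], [-0.001, -0.002, -1.0]]
wrist_force: [0.5, -1.3, 0.0]
grip_width: 0.278
grasp_force: 0.5
```

>>> carry_out(
  motion=[
    [-0.002,0.1,0,0,0,0.3],
    [-0.002,0.1,0,0,0,0.3],
    [-0.002,0.1,0,0,0,0.3],
  ],
)

```text
time_s: 18.05
tcp_pos: [0.498, 0.0669, 0.1679]
eef_rot: [[-0.932, -0.364, 0.001], [-0.364, 0.932, -0.001], [-0.001, -0.002, -1.0]]
wrist_force: [0.5, -0.4, -0.2]
grip_width: 0.278
grasp_force: 0.5
```

Run:
```python
from plan import *
s=info(); print(s["grasp_force"])
ims=[cam(n) for n in("top","scene")]; out=[]
for (im,K,T),x0,y0 in zip(ims,(375,335),(165,125)):
    f=8; b=cv2.resize(im[y0:y0+60,x0:x0+50],None,fx=f,fy=f,interpolation=2); out.append(cv2.convertScaleAbs(b,alpha=1.8,beta=20))
cv2.imwrite("pics/d6.png",np.hstack(out))
```

```text
r 0.0965 az 202.61 toolaz 201.32 F tool [-0.27 -0.54  0.17] z 0.16794109730300374 t 18.05
0.5053678527474403
```

View pics/d6.png

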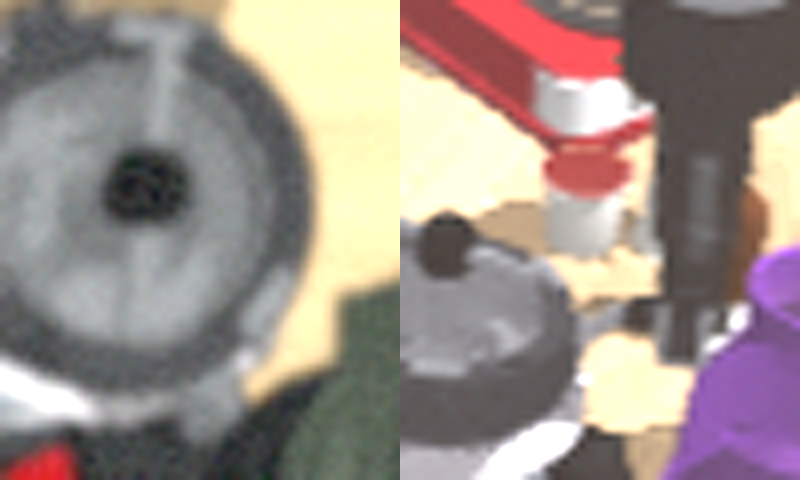

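The collar is turning: the handle root is now at top crop (215,410), about azimuth 203. Carrying on up to just short of the earliest stop.

>>> carry_out(
  motion=[
    [-0.002,0.1,0,0,0,0.3],
    [-0.002,0.1,0,0,0,0.3],
    [-0.002,0.1,0,0,0,0.3],
    [-0.002,0.1,0,0,0,0.3],
  ],
)

```text
time_s: 18.55
tcp_pos: [0.4943, 0.0783, 0.1679]
eef_rot: [[-0.97, -0.244, 0.001], [-0.244, 0.97, -0.001], [-0.001, -0.002, -1.0]]
wrist_force: [0.8, -1.7, -0.0]
grip_width: 0.281
grasp_force: 0.5
```

>>> carry_out(
  motion=[
    [-0.002,0.1,0,0,0,0.3],
    [-0.002,0.1,0,0,0,0.3],
    [-0.002,0.1,0,0,0,0.3],
  ],
)

```text
time_s: 18.85
tcp_pos: [0.4926, 0.0871, 0.1679]
eef_rot: [[-0.988, -0.152, 0.001], [-0.152, 0.988, -0.001], [-0.001, -0.002, -1.0]]
wrist_force: [1.0, -1.1, 0.4]
grip_width: 0.28
grasp_force: 0.5
```

>>> carry_out(
  motion=[
    [-0.001,0.05,0,0,0,0.15],
    [0,0,0,0,0,0],
  ],
)

```text
time_s: 19.05
tcp_pos: [0.4921, 0.0889, 0.1678]
eef_rot: [[-0.99, -0.138, 0.001], [-0.138, 0.99, -0.001], [-0.001, -0.001, -1.0]]
wrist_force: [0.1, 0.3, 0.3]
grip_width: 0.276
grasp_force: 0.1
```

Run:
```python
from plan import *
s=info(); print(s["grasp_force"],s["moment"])
```

```text
r 0.0961 az 189.05 toolaz 187.92 F tool [-0.1   0.33 -0.27] z 0.16784763195704844 t 19.05
0.14715606754180044 [-0.06519614 -0.07156609  0.00158793]
```

>>> carry_out(
  motion=[
    [-0.001,0.06,0,0,0,0.18],
    [0,0,0,0,0,0],
  ],
)

```text
time_s: 19.25
tcp_pos: [0.4918, 0.0907, 0.1678]
eef_rot: [[-0.993, -0.118, 0.001], [-0.118, 0.993, -0.001], [-0.001, -0.001, -1.0]]
wrist_force: [0.5, -0.4, -0.3]
grip_width: 0.278
grasp_force: 0.2
```

>>> carry_out(
  motion=[
    [-0.001,0.065,0,0,0,0.2],
    [0,0,0,0,0,0],
  ],
)

```text
time_s: 19.45
tcp_pos: [0.4915, 0.0928, 0.1678]
eef_rot: [[-0.995, -0.097, 0.001], [-0.097, 0.995, -0.001], [-0.001, -0.001, -1.0]]
wrist_force: [-0.3, 0.3, 0.3]
grip_width: 0.283
grasp_force: 0.2
```

>>> carry_out(
  motion=[
    [-0.001,0.065,0,0,0,0.2],
    [0,0,0,0,0,0],
  ],
)

```text
time_s: 19.65
tcp_pos: [0.4913, 0.0948, 0.1678]
eef_rot: [[-0.997, -0.076, 0.001], [-0.076, 0.997, -0.001], [-0.001, -0.001, -1.0]]
wrist_force: [0.6, -0.4, 0.1]
grip_width: 0.283
grasp_force: 0.2
```

>>> carry_out(
  motion=[
    [-0.001,0.065,0,0,0,0.2],
    [0,0,0,0,0,0],
  ],
)

```text
time_s: 19.85
tcp_pos: [0.4912, 0.0968, 0.1678]
eef_rot: [[-0.998, -0.055, 0.001], [-0.055, 0.998, -0.001], [-0.001, -0.001, -1.0]]
wrist_force: [0.4, 0.4, 1.3]
grip_width: 0.28
grasp_force: 0.2
```

>>> carry_out(
  motion=[
    [-0.001,0.065,0,0,0,0.2],
    [0,0,0,0,0,0],
  ],
)

```text
time_s: 20.05
tcp_pos: [0.4911, 0.0987, 0.1678]
eef_rot: [[-0.999, -0.034, 0.001], [-0.034, 0.999, -0.001], [-0.001, -0.001, -1.0]]
wrist_force: [-0.3, -0.6, 0.2]
grip_width: 0.286
grasp_force: 0.2
```

>>> carry_out(
  motion=[
    [-0.001,0.065,0,0,0,0.2],
    [0,0,0,0,0,0],
  ],
)

```text
time_s: 20.25
tcp_pos: [0.491, 0.1006, 0.1677]
eef_rot: [[-1.0, -0.013, 0.001], [-0.013, 1.0, -0.001], [-0.001, -0.001, -1.0]]
wrist_force: [0.9, 0.1, -0.9]
grip_width: 0.281
grasp_force: 0.2
```

>>> carry_out(
  motion=[
    [-0.001,0.065,0,0,0,0.2],
    [0,0,0,0,0,0],
  ],
)

```text
time_s: 20.45
tcp_pos: [0.491, 0.1026, 0.1677]
eef_rot: [[-1.0, 0.007, 0.001], [0.007, 1.0, -0.001], [-0.001, -0.001, -1.0]]
wrist_force: [1.1, -0.3, 0.7]
grip_width: 0.282
grasp_force: 0.2
```

>>> carry_out(
  motion=[
    [-0.001,0.065,0,0,0,0.2],
    [0,0,0,0,0,0],
  ],
)

```text
time_s: 20.65
tcp_pos: [0.4911, 0.1046, 0.1678]
eef_rot: [[-1.0, 0.028, 0.001], [0.028, 1.0, -0.001], [-0.001, -0.001, -1.0]]
wrist_force: [0.2, -0.2, 0.1]
grip_width: 0.278
grasp_force: 0.2
```

>>> carry_out(
  motion=[
    [-0.001,0.07,0,0,0,0.21],
    [0,0,0,0,0,0],
  ],
)

```text
time_s: 20.85
tcp_pos: [0.4912, 0.1067, 0.1678]
eef_rot: [[-0.999, 0.05, 0.001], [0.05, 0.999, -0.0], [-0.001, -0.0, -1.0]]
wrist_force: [-0.8, -0.5, 0.4]
grip_width: 0.279
grasp_force: 0.2
```

>>> carry_out(
  motion=[
    [-0.001,0.07,0,0,0,0.21],
    [0,0,0,0,0,0],
  ],
)

```text
time_s: 21.05
tcp_pos: [0.4914, 0.1088, 0.1678]
eef_rot: [[-0.997, 0.072, 0.001], [0.072, 0.997, -0.001], [-0.001, -0.001, -1.0]]
wrist_force: [-0.2, -0.5, -0.0]
grip_width: 0.28
grasp_force: 0.1
```

>>> carry_out(
  motion=[
    [-0.001,0.07,0,0,0,0.21],
    [0,0,0,0,0,0],
  ],
)

```text
time_s: 21.25
tcp_pos: [0.4916, 0.1108, 0.1678]
eef_rot: [[-0.996, 0.094, 0.001], [0.094, 0.996, -0.001], [-0.001, -0.0, -1.0]]
wrist_force: [0.9, 0.0, 0.4]
grip_width: 0.285
grasp_force: 0.1
```

>>> carry_out(
  motion=[
    [-0.001,0.07,0,0,0,0.21],
    [0,0,0,0,0,0],
  ],
)

```text
time_s: 21.45
tcp_pos: [0.4918, 0.1129, 0.1678]
eef_rot: [[-0.993, 0.116, 0.001], [0.116, 0.993, -0.001], [-0.001, -0.0, -1.0]]
wrist_force: [-0.1, -0.4, 0.3]
grip_width: 0.279
grasp_force: 0.1
```

>>> carry_out(
  motion=[
    [-0.001,0.07,0,0,0,0.21],
    [0,0,0,0,0,0],
  ],
)

```text
time_s: 21.65
tcp_pos: [0.4921, 0.1151, 0.1678]
eef_rot: [[-0.99, 0.138, 0.001], [0.138, 0.99, -0.001], [-0.001, -0.0, -1.0]]
wrist_force: [0.2, -0.2, 0.0]
grip_width: 0.279
grasp_force: 0.1
```

>>> carry_out(
  motion=[
    [-0.001,0.07,0,0,0,0.21],
    [0,0,0,0,0,0],
  ],
)

```text
time_s: 21.85
tcp_pos: [0.4923, 0.1162, 0.1677]
eef_rot: [[-0.987, 0.16, 0.001], [0.16, 0.987, -0.003], [-0.001, -0.003, -1.0]]
wrist_force: [0.2, -3.6, 0.5]
grip_width: 0.277
grasp_force: 2.0
```

Force rose to 3.6 N and the tool lagged. One fine step to confirm.

>>> carry_out(
  motion=[
    [0,0.02,0,0,0,0.06],
    [0,0,0,0,0,0],
  ],
)

```text
time_s: 22.05
tcp_pos: [0.4924, 0.1162, 0.1677]
eef_rot: [[-0.986, 0.166, 0.001], [0.166, 0.986, -0.004], [-0.001, -0.003, -1.0]]
wrist_force: [-1.0, -5.4, 0.7]
grip_width: 0.278
grasp_force: 3.0
```

Firm stop: 5.4 N with no further travel at tool azimuth 172.7°. I'll record the collar image, then back off. The target is tool azimuth about 208°, which is 30° plus 8.8 mm of jaw clearance.

Run:
```python
from plan import *
i,_,_=cam("top"); cv2.imwrite("pics/stop.png",i); i,_,_=cam("scene"); cv2.imwrite("pics/stop_s.png",i); info()
```

```text
r 0.0954 az 172.63 toolaz 170.44 F tool [-1.03 -5.43 -0.68] z 0.16773590737668786 t 22.15
```

>>> carry_out(
  motion=[
    [0,-0.1,0,0,0,-0.3],
    [0.002,-0.1,0,0,0,-0.3],
    [0.002,-0.1,0,0,0,-0.3],
    [0.002,-0.1,0,0,0,-0.3],
    [0.002,-0.1,0,0,0,-0.3],
    [0.002,-0.1,0,0,0,-0.3],
    [0.002,-0.1,0,0,0,-0.3],
    [0.002,-0.1,0,0,0,-0.3],
    [0.002,-0.1,0,0,0,-0.3],
    [0.002,-0.1,0,0,0,-0.3],
  ],
)

```text
time_s: 23.15
tcp_pos: [0.4916, 0.0886, 0.1679]
eef_rot: [[-0.989, -0.149, 0.002], [-0.149, 0.989, 0.002], [-0.002, 0.002, -1.0]]
wrist_force: [0.5, 1.3, 0.2]
grip_width: 0.279
grasp_force: 0.5
```

>>> carry_out(
  motion=[
    [0.002,-0.1,0,0,0,-0.3],
    [0.002,-0.1,0,0,0,-0.3],
    [0.002,-0.1,0,0,0,-0.3],
    [0.002,-0.1,0,0,0,-0.3],
    [0.002,-0.1,0,0,0,-0.3],
    [0.002,-0.1,0,0,0,-0.3],
    [0.002,-0.1,0,0,0,-0.3],
    [0.002,-0.1,0,0,0,-0.3],
  ],
)

```text
time_s: 23.95
tcp_pos: [0.4972, 0.0654, 0.1679]
eef_rot: [[-0.921, -0.39, 0.001], [-0.39, 0.921, 0.002], [-0.002, 0.001, -1.0]]
wrist_force: [0.9, 1.1, 0.1]
grip_width: 0.278
grasp_force: 0.5
```

```bash
cat > ang.py <<'E'
from plan import *
# collar rotation between two top images: polar warp about the collar centre at z=0.2, rim band
def pol(im,K,T,C=(.587,.104)):
    A=np.radians(np.arange(0,360,.5)); rr=np.linspace(.046,.056,6)
    pts=np.array([[proj(K,T,(C[0]+r*np.cos(a),C[1]+r*np.sin(a),.2)) for a in A] for r in rr],np.float32)
    return cv2.remap(cv2.cvtColor(im,cv2.COLOR_BGR2GRAY),pts[...,0],pts[...,1],1).astype(float).mean(0)
t=np.load("top0.npz"); K,T=t["K"],t["T"]
now,_,_=cam("top"); b=pol(now,K,T)
for f in("pics/top0.png","pics/stop.png"):
    a=pol(cv2.imread(f),K,T)
    res=[]
    for sh in range(-180,181):
        x=a-a.mean(); y=np.roll(b,-sh)-b.mean(); res.append((x@y/np.linalg.norm(x)/np.linalg.norm(y),sh*.5))
    res.sort(reverse=True); print(f,[(round(c,2),s) for c,s in res[:6]])
E
python3 -c "
from plan import *
s=info(); print(s['grasp_force'])
import ang"
```

```text
r 0.0977 az 203.27 toolaz 202.97 F tool [-1.28  0.62 -0.06] z 0.16794229897223553 t 23.95
0.48862049588933587
pics/top0.png [(np.float64(0.83), -20.0), (np.float64(0.83), -20.5), (np.float64(0.83), -19.5), (np.float64(0.82), -21.0), (np.float64(0.82), -19.0), (np.float64(0.82), -21.5)]
pics/stop.png [(np.float64(0.53), 14.0), (np.float64(0.53), 14.5), (np.float64(0.53), 13.5), (np.float64(0.53), 15.0), (np.float64(0.53), 13.0), (np.float64(0.53), 15.5)]
```

>>> carry_out(
  motion=[
    [0.002,-0.1,0,0,0,-0.3],
    [0.002,-0.1,0,0,0,-0.3],
    [0.002,-0.07,0,0,0,-0.2],
    [0,0,0,0,0,0],
  ],
)

```text
time_s: 24.4
tcp_pos: [0.5002, 0.0571, 0.1679]
eef_rot: [[-0.886, -0.464, 0.001], [-0.464, 0.886, 0.0], [-0.001, -0.0, -1.0]]
wrist_force: [0.6, -0.3, -0.7]
grip_width: 0.276
grasp_force: 0.2
```

```bash
python3 -c "
from plan import *
s=info(); print(s['grasp_force'])
import ang
b=ang.pol(cv2.imread('pics/stop.png'),ang.K,ang.T); a=ang.pol(cv2.imread('pics/top0.png'),ang.K,ang.T)
r=sorted([(np.corrcoef(a,np.roll(b,-s))[0,1],s*.5) for s in range(-180,181)])[-4:]; print('stop vs start',r)
"
```

```text
r 0.0986 az 208.37 toolaz 207.66 F tool [-0.44 -0.52  0.75] z 0.16785817539715095 t 24.4
0.18029061960987747
pics/top0.png [(np.float64(0.8), -15.0), (np.float64(0.8), -15.5), (np.float64(0.8), -14.5), (np.float64(0.8), -16.0), (np.float64(0.8), -14.0), (np.float64(0.79), -16.5)]
pics/stop.png [(np.float64(0.53), 20.0), (np.float64(0.53), 19.5), (np.float64(0.53), 20.5), (np.float64(0.53), 19.0), (np.float64(0.53), 21.0), (np.float64(0.53), 18.5)]
stop vs start [(np.float64(0.5031289718848415), 87.5), (np.float64(0.5036349675935196), 86.0), (np.float64(0.5038750904399731), 87.0), (np.float64(0.5040419126280355), 86.5)]
```

Back-off is about 30°: tool travel 35.7° less 5.3° clearance, and the camera has the collar at -15° against about -44° at the stop. Now I'll let go: centre the jaws, then lift.

>>> carry_out(
  motion=[
    [0,0.07,0,0,0,0],
    [0,0.07,0,0,0,0],
    [0,0,-0.3,0,0,0],
    [0,0,-0.7,0,0,0],
    [0,0,-1,0,0,0],
    [0,0,-1,0,0,0],
    [0,0,-1,0,0,0],
    [0,0,0,0,0,0],
  ],
)

```text
time_s: 25.25
tcp_pos: [0.5004, 0.0607, 0.2927]
eef_rot: [[-0.885, -0.465, 0.009], [-0.465, 0.886, -0.001], [-0.007, -0.005, -1.0]]
wrist_force: [0.2, 0.0, 0.3]
grip_width: 0.28
grasp_force: 0.0
```

Run:
```python
from plan import *
info(); import ang
plan([((.62,.02,.285),195,5),((.631,.025,.28),180,3),((.631,.025,.198),180,5)])
```

```text
r 0.0968 az 206.55 toolaz 207.69 F tool [-0.15 -0.05 -0.27] z 0.29274458881075294 t 25.25
pics/top0.png [(np.float64(0.76), -14.5), (np.float64(0.76), -14.0), (np.float64(0.76), -15.0), (np.float64(0.75), -13.5), (np.float64(0.75), -15.5), (np.float64(0.75), -13.0)]
pics/stop.png [(np.float64(0.57), 21.0), (np.float64(0.57), 20.5), (np.float64(0.56), 21.5), (np.float64(0.56), 20.0), (np.float64(0.56), 22.0), (np.float64(0.56), 19.5)]
[[-0.59, -0.61, 0.04, -0.01, 0.01, 0.42], [-0.61, -0.59, 0.04, 0.0, 0.01, 0.42], [-0.64, -0.56, 0.04, -0.01, 0.01, 0.42], [-0.66, -0.53, 0.04, 0.0, 0.01, 0.43], [-0.68, -0.5, 0.04, -0.01, 0.01, 0.42], [-0.13, 0.02, 0.05, 0.0, 0.0, 0.83], [-0.13, 0.03, 0.06, 0.0, 0.0, 0.84], [-0.13, 0.05, 0.05, 0.0, 0.0, 0.83], [0.0, 0.0, 0.55, 0.0, 0.0, 0.0], [0.0, 0.0, 0.55, 0.0, 0.0, 0.0]]
[[0.0, 0.0, 0.55, 0.0, 0.0, 0.0], [0.0, 0.0, 0.54, 0.0, 0.0, 0.0], [0.0, 0.0, 0.55, 0.0, 0.0, 0.0]]
max [0.68 0.61 0.55 0.01 0.01 0.84] [0.631  0.0251 0.1979]
```

>>> carry_out(
  motion=[
    [-0.59,-0.61,0.04,0,0,0.42],
    [-0.61,-0.59,0.04,0,0.01,0.42],
    [-0.64,-0.56,0.04,0,0.01,0.42],
    [-0.66,-0.53,0.04,0,0.01,0.43],
    [-0.68,-0.5,0.04,0,0.01,0.42],
    [-0.13,0.02,0.05,0,0,0.83],
    [-0.13,0.03,0.06,0,0,0.84],
    [-0.13,0.05,0.05,0,0,0.83],
    [0,0,0.5,0,0,0],
    [0,0,0.5,0,0,0],
  ],
  gripper=1,
)

```text
time_s: 26.3
tcp_pos: [0.6292, 0.025, 0.2457]
eef_rot: [[-1.0, -0.0, -0.004], [-0.0, 1.0, -0.002], [0.004, -0.002, -1.0]]
wrist_force: [0.5, 0.3, -0.2]
grip_width: -0.001
grasp_force: 0.0
```

>>> carry_out(
  motion=[
    [0,0,0.5,0,0,0],
    [0,0,0.5,0,0,0],
    [0,0,0.3,0,0,0],
    [0,0,0,0,0,0],
  ],
)

```text
time_s: 26.7
tcp_pos: [0.6279, 0.025, 0.2059]
eef_rot: [[-1.0, -0.0, -0.007], [-0.0, 1.0, -0.002], [0.007, -0.002, -1.0]]
wrist_force: [-0.1, 0.4, 0.7]
grip_width: -0.002
grasp_force: 0.0
```

Run:
```python
from plan import *
info()
ims=[cam(n) for n in("top","scene")]; out=[]
st=bot.get_state(); q=np.array(st["tcp_pos"]); print(q)
for (im,K,T),x0,y0 in zip(ims,(370,320),(150,125)):
    f=8; b=cv2.resize(im[y0:y0+60,x0:x0+50],None,fx=f,fy=f,interpolation=2); b=cv2.convertScaleAbs(b,alpha=1.8,beta=20)
    for z,c in((.2,(0,0,255)),(.23,(0,255,0))):
        u=(proj(K,T,np.r_[q[:2],z])-[x0,y0]+.5)*f; cv2.circle(b,tuple(int(v) for v in u),4,c,1)
    out.append(b)
cv2.imwrite("pics/d7.png",np.hstack(out))
```

```text
r 0.0890 az 297.37 toolaz 180.01 F tool [ 0.11  0.42 -0.7 ] z 0.20586155795564928 t 26.7
[0.62924422 0.02489407 0.20797799]
```

View pics/d7.png

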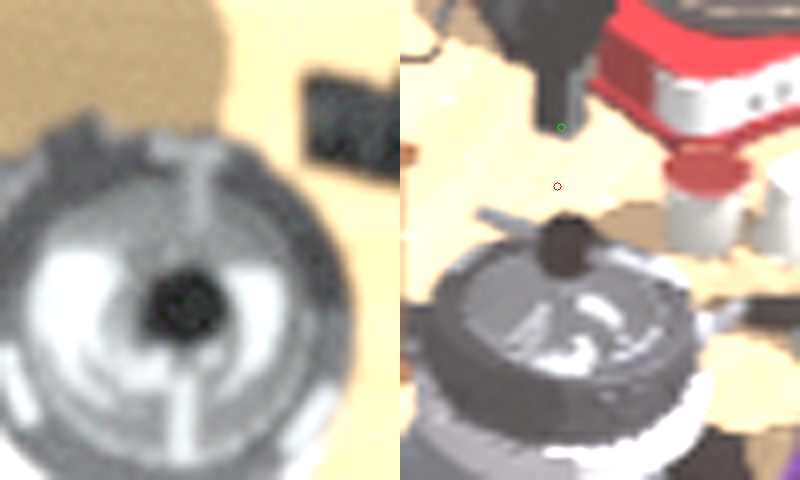

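Final look: the shut fingertips are at scene crop (560,135), about z = 228 mm. The far agitator arm runs to top crop (205,140) from the hub at (187,305). I'll lower 15 mm, sweep past the arm's end and lift away.

>>> carry_out(
  motion=[
    [0,0,0.25,0,0,0],
    [0,0,0.25,0,0,0],
    [0,0,0,0,0,0],
    [0,1,0,0,0,0],
    [0,1,0,0,0,0],
    [0,1,0,0,0,0],
    [0,1,0,0,0,0],
    [0,1,0,0,0,0],
    [0,1,0,0,0,0],
    [0,0,-1,0,0,0],
  ],
)

```text
time_s: 27.8
tcp_pos: [0.6262, 0.2082, 0.2185]
eef_rot: [[-1.0, -0.005, -0.011], [-0.005, 1.0, -0.003], [0.011, -0.002, -1.0]]
wrist_force: [-0.7, 0.2, -0.8]
grip_width: -0.001
grasp_force: 0.0
```

Run:
```python
from ang import *
s=info(C=(.587,.104)); print(s["tcp_pos"])
ims=[cam("top")[0] for _ in range(5)]
def arm(im):
    A=np.radians(np.arange(0,360,3)); rr=np.linspace(.018,.038,6)
    pts=np.array([[proj(K,T,(.587+r*np.cos(a),.104+r*np.sin(a),.23)) for a in A] for r in rr],np.float32)
    return cv2.remap(cv2.cvtColor(im,cv2.COLOR_BGR2GRAY),pts[...,0],pts[...,1],1).astype(float).mean(0)
P=np.array([arm(i) for i in ims]); D=P-np.median(P,0); D=D[:,:60]+D[:,60:]
print("arm az mod 180:",D.argmax(1)*3,"rise",D.max(1).round(1))
```

```text
pics/top0.png [(np.float64(0.29), -7.0), (np.float64(0.29), -7.5), (np.float64(0.29), -6.5), (np.float64(0.29), -8.0), (np.float64(0.29), -6.0), (np.float64(0.29), -8.5)]
pics/stop.png [(np.float64(0.53), -70.5), (np.float64(0.53), -70.0), (np.float64(0.53), -71.0), (np.float64(0.53), -69.5), (np.float64(0.53), -71.5), (np.float64(0.53), -69.0)]
r 0.1118 az 67.51 toolaz 180.20 F tool [-1.32 -1.16 -3.34] z 0.22656326894437473 t 27.85
[0.6297592  0.2072978  0.22656327]
arm az mod 180: [171  33 171   3 120] rise [2.2 1.7 1.3 1.  0.5]
```

Run:
```python
from plan import *
ims=[cam("scene")[0].astype(int) for _ in range(6)]
R=lambda i:i[148:172,326:358]
print([int((abs(R(a)-R(b)).max(2)>40).sum()) for a,b in zip(ims,ims[1:])], bot.get_state()["time_s"])
N=lambda i:i[185:215,326:358]
print([int((abs(N(a)-N(b)).max(2)>40).sum()) for a,b in zip(ims,ims[1:])])
np.save("f.npy",np.array(ims)[:,140:180,320:365])
cv2.imwrite("pics/fl.png",np.hstack([cv2.resize(i[140:180,320:365].astype(np.uint8),(130,116),interpolation=2) for i in ims]))
```

```text
[23, 29, 36, 41, 50] 28.4
[0, 0, 0, 0, 0]
```

The agitator region keeps changing from frame to frame while a static region shows no change, and the arm is standing still. So the rotor is coasting, and I'm handing in now.

```bash
python3 -c "
from station import bot
print(bot.finish_job())"
```

```text
the job is handed in; nothing more can be done
None
```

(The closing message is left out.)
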